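# Clip the cover down over the whole sand core

## Robot

A 7-joint arm with a two-finger parallel gripper is mounted at the origin on the work surface. World frame = base frame: x ahead of the robot, y to its left, z up, the work surface at z = 0. Lengths are in m, angles in rad, forces in N, time in s.
With the tool pointing down it reaches from about 0.4 to 0.85 m from the base axis. Payload 10.4 kg.
Tool frame: the origin (TCP) lies on the centre line of the jaws, within the pads' length; the fingertips stand 17 mm ahead of it and the grasp point (between the pads) lies 2 mm behind it (manip.tcp_to_tips is the distance from the TCP to the fingertips, in m); z points along the fingers, x is the direction in which the jaws open and shut, and the axes are right-handed (so a half turn about z gives the same grasp; the last joint's range is limited). The gripper opens to 85 mm and grips with 20 to 120 N. Pads are 22 mm wide; open, the fingers measure 114 mm over their backs; the gripper's body (76 mm by 85 mm) begins 54 mm behind the grasp point. The pads swing forward as they close: fully open they stand 13 mm farther back than shut.
Start: joints at [-1.264, 0.332, -0.065, 1.46, 0.022, 1.35, -0.088], TCP at [0.202, 0.591, 0.248] pointing down, gripper open.
Joint ranges: [-2.6, 2.6], [-0.5, 2.12], [-1.47, 1.34], [0.16, 2.42], [-1.27, 4.41], [0.06, 2.06], [-2.6, 2.6]. Speed limits (rad/s): [2.22, 2.22, 2.79, 2.79, 3.14, 3.14, 3.14].

## Interface

Orientations are given as a unit quaternion [x, y, z, w].
In Python, from workcell import manip gives the robot as it stands.
- The arm moves only by the shell command python3 -m pendant 'ROWS' [FORCE]. ROWS is JSON, a list of rows, each a list of 3 entries, a list of its own where there are three numbers: the shift along the world's x, y, z in cm, then the turn, a rotation vector about the world's x, y, z in degrees, then the closure in counts, from 0 (fully open) to 255 (shut). A call has 1 to 12 rows; each row shifts and turns the pose as measured when the row begins; what a row does not reach is not made up. A row lasts 1/8 s, in which the tool goes at most 62.5 mm and 10.7 degrees, less where a joint would pass 70% of its speed; a pose out of reach is approached as far as the arm can. A call is refused whole if a number of a shift passes 6.25 or a number of a turn 10.7, either way. A call with a gripper value outside its range is refused whole. The fingers move at their own pace and stop on an object; FORCE is the grip in N (left out, the last holds). Time passes only in rows, so rows that do not move let the fingers close. It gives the time, the measured TCP pose, the force and the opening at its end, in the units of the state.
- manip.get_obs(): the state, without advancing time (a new reading comes with each control period).
- manip.camera(name): name is "side" or "top"; returns a dict with "pixels" (480x640x3 uint8, red, green, blue), "range_z" (480x640 float32, m along the optical axis (not along the pixel's ray), 0 where there is no reading), "K" (3x3 intrinsics, pixels), "origin" and "rotation" of the camera in the world. Camera axes: x right, y down, z forward; pixel columns grow to the right and rows downward; lengths in m; the calibration is good to about 2 mm. A picture is of the moment at which its call begins.
- manip.hand_in(): hands the job in, once; it reports no verdict.
The state is a dict: "clock": time; "joint_pos": joint angles; "joint_velocities": joint speeds; "tau": joint torques, N m; "position": TCP position; "ee_rot": TCP orientation; "ft_force": force on the tool from outside, world axes, zero at the start; "torque": the same for the moment, N m; "grip_width": opening from 0.0 (shut) to 1.0 (fully open).
Only numpy, scipy, OpenCV 4.12 (cv2) and the standard library are available. Lean on these libraries where they do the work, as an engineer would, in place of code of your own. Each camera call takes 0.05 s, during which the arm holds its last target.

## Task

Two clip-down nests stand on the moulding bench, one with a whole round-topped sand core in its cup, the other with only the low stump of a broken core. Take the loose cover by its knob and press it straight down over the whole core until the spring clips snap over it and it sits flat on the cup's rim, then keep pressing: finish with the fingers still on the knob, pushing the cover down firmly, about as hard as a one-kilo weight. Leave the cores and everything else on the bench where they are.

Things in the scene. Friction and masses are not known exactly. Their poses are not given: they have to be found in the camera images.
- cover_knob (a point): centre of the loose aluminium cover's knob; z up. The knob is an upright round post 28 mm across, 38 high (19 below to 19 above this point), mid on a flat disc 86 across, 4 thick, its top face 20 below this point. 40 above the bench at the start; fully home on a nest it is 24 above the rim. Any turn about z will do.
- cover: the same cover; origin on its axis at the feet of its legs, 40 mm below the knob's centre. Six round-ended legs, 6 thick, 16 long, stand under the disc, 68 across over their outsides: they guide it into a cup (72 bore) and pass round the core. 130 to 230 g.
- core_center (a point): whole sand core standing in the cup of one of the nests: centre, half-way up. Upright, 46 across, 36 high with a rounded top, its top 4 below the cup's rim; z up.
- stump_center (a point): broken core, only a rough stump 46 across and about 14 high, low in the cup of the other nest: point on its axis 5 above its underside; z up.
- nest_a_rim (a point): first nest: point on its axis, level with the top of its cup's rim, 52 mm above the bench; z up, x and y along the sides of its square base. Cup of aluminium, 82 outside, 72 bore, floor 40 below the rim. Either nest may hold the whole core.
- nest_a: first nest, fixed: base plate 120 x 120 x 8 mm with the cup on it; origin on the axis at bench level. Four leaf clips 16 wide (along its +x, -x, +y, -y), hinged at the foot, tops 70 above the bench, outsides 50 from the axis; noses with sloping tops point in to 39.5 from the axis, hook undersides 57 above the bench.
- nest_b_rim (a point): second nest, the same as the first: point on its axis level with the top of the cup's rim, 52 mm above the bench; axes as for the first.
- nest_b: second nest, fixed, same as the first; origin on the axis at bench level. Clips of both: a cover pushed straight down spreads them with force rising to 9 to 18 N in all while its disc goes from about 12 to 6 mm above the rim; then the force drops, they spring back over the disc and it lands on the rim.
- rammer: bystander, not part of the job, sizes in mm: upright turned wooden hand rammer, 120 tall, 52 across. Origin inside it or under its middle.
- brush: bystander, not part of the job, sizes in mm: bench brush lying down. Origin inside it or under its middle.
- trowel: bystander, not part of the job, sizes in mm: spatula-like moulding trowel lying down. Origin inside it or under its middle.
- collar: bystander, not part of the job, sizes in mm: plain dark steel ring 84 across, 18 high. Origin inside it or under its middle.
- spare_core: bystander, not part of the job, sizes in mm: loose round-topped sand core 46 across and 60 high, standing on the bench, not in a nest. Origin inside it or under its middle.
- pot: bystander, not part of the job, sizes in mm: small dark steel bowl 90 across, 50 high. Origin inside it or under its middle.
- flask_bottle: bystander, not part of the job, sizes in mm: clear plastic bottle 180 tall, 64 across. Origin inside it or under its middle.

How it is judged:
On the way, in this order (a step that is already met when the one before it is completed fails the run):
1. the cover is lifted clear of the bench in the fingers (height (world z) of cover_knob above 0.07 m and contact force between the fingers and cover above 1 N), for 0.2 s.
2. the cover is clipped down flat on the rim of the cup that holds the whole core (((horizontal distance between core_center and nest_a_rim below 0.008 m and height (world z) of core_center below 0.036 m and horizontal distance between cover_knob and nest_a_rim below 0.005 m and z of cover_knob in the frame of nest_a_rim below 0.026 m and angle between cover_knob's own z axis and vertical below 0.06 rad) or (horizontal distance between core_center and nest_b_rim below 0.008 m and height (world z) of core_center below 0.036 m and horizontal distance between cover_knob and nest_b_rim below 0.005 m and z of cover_knob in the frame of nest_b_rim below 0.026 m and angle between cover_knob's own z axis and vertical below 0.06 rad))), for 0.2 s.
At the end, for the whole second after the job is handed in: Whole core within 8 mm of its nest's axis; cover snapped on that nest: knob within 5 mm of the axis, its centre under 26 mm above the rim (24 is home), upright within 0.06 rad; cover presses the nest with over 6 N, fingers press the cover with over 4 N, all through the last second (((horizontal distance between core_center and nest_a_rim below 0.008 m and height (world z) of core_center below 0.036 m and horizontal distance between cover_knob and nest_a_rim below 0.005 m and z of cover_knob in the frame of nest_a_rim below 0.026 m and angle between cover_knob's own z axis and vertical below 0.06 rad and contact force between cover and nest_a above 6 N and contact force between the fingers and cover above 4 N) or (horizontal distance between core_center and nest_b_rim below 0.008 m and height (world z) of core_center below 0.036 m and horizontal distance between cover_knob and nest_b_rim below 0.005 m and z of cover_knob in the frame of nest_b_rim below 0.026 m and angle between cover_knob's own z axis and vertical below 0.06 rad and contact force between cover and nest_b above 6 N and contact force between the fingers and cover above 4 N))); the arm keeps its last pose, push and grip.
It fails at once if a bystander is pushed or knocked more than 40 mm away (distance of any of rammer, brush, trowel, collar, spare_core, pot, flask_bottle from where it was at the start of the episode above 0.04 m).
It fails at once if the broken core is moved more than 30 mm (distance of stump_center from where it was at the start of the episode above 0.03 m).
It fails at once if the whole core is taken more than 30 mm from where it was (distance of core_center from where it was at the start of the episode above 0.03 m).
It also fails if it takes over 46 s, if anything falls off the work surface, if the arm or the gripper's body presses on something with over 40 N, if the wrist force passes 120 N, or if a joint passes its speed limit or range.

## Working session

There is one attempt and no reset: what is moved stays moved. The work goes in short steps, Python scripts to look and compute and a shell command to move; the robot and the scene stay as the last step left them, time stands still between calls to the robot, and variables do not carry over. Pictures are saved under pics/ and viewed, and the job is handed in when it is done.

```bash
mkdir -p pics; ls; python3 - <<'E'
from workcell import manip
import cv2,numpy as np
for n in("top","side"):
    c=manip.camera(n); cv2.imwrite(f"pics/{n}0.png",c["pixels"][:,:,::-1]); np.savez(f"{n}0.npz",**c)
    print(n,c["K"].tolist(),c["origin"],c["rotation"].tolist())
o=manip.get_obs();print(o)
E
```

```text
pics
top [[557.0550534457095, 0.0, 325.30271616774496], [0.0, 557.0550534457095, 245.06583500327483], [0.0, 0.0, 1.0]] [0.46514126 0.03652694 1.26325261] [0.7133158385215111, -0.6984767862126892, 0.03555633547012689, -0.045237602105796325]
side [[514.6888480175211, 0.0, 317.87095035556695], [0.0, 514.6888480175211, 233.68750590554737], [0.0, 0.0, 1.0]] [ 0.0979601  -0.51413158  0.84641545] [0.8628652479346075, -0.3408077363411191, 0.14146443486474258, -0.34540044068470643]
{'clock': 0.1, 'joint_pos': array([-1.26359928,  0.33279836, -0.06470449,  1.46085456,  0.02159076,
        1.34987867, -0.08850929]), 'joint_velocities': array([-3.98647099e-04, -1.80669314e-03,  3.21087109e-05,  2.03764621e-04,
        1.45997166e-03, -6.91429524e-04,  2.27113640e-04]), 'tau': array([ 1.54533536e-03, -6.26734042e+01,  4.90329915e-02, -3.92431390e+01,
        1.63645431e-02,  6.76949785e-03, -2.23728347e-05]), 'position': array([0.20230361, 0.5910286 , 0.24760325]), 'ee_rot': array([ 8.13584378e-01,  5.81446535e-01, -4.92603272e-04,  3.79731920e-04]), 'ft_force': array([-0.65000582, -0.1280834 ,  0.66729762]), 'torque': array([-0.00445918,  0.01315731,  0.00048722]), 'grip_width': 0.9951575820449919}
```

View pics/top0.png

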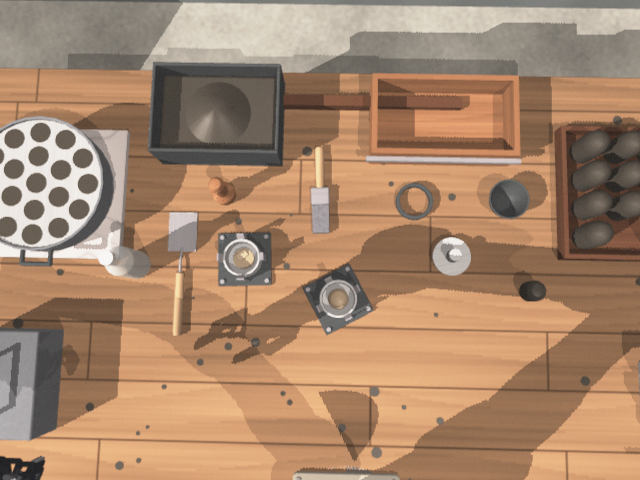

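View pics/side0.png

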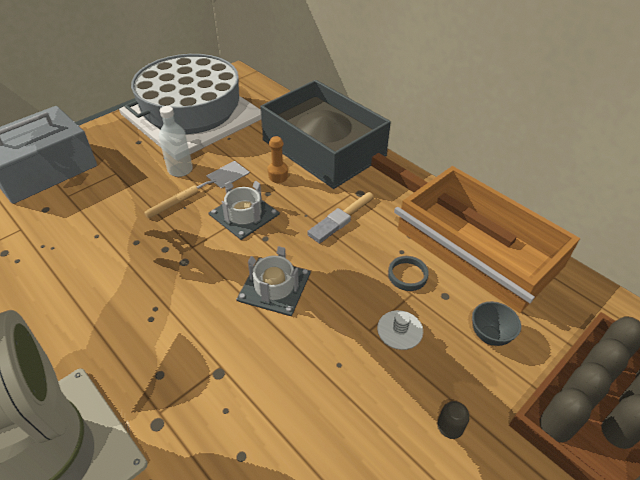

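The top view shows the cover near (452,256), with nests near (243,257) and (339,299). The round-topped core appears to be in the second nest. Next I'll zoom in and measure.

```bash
cat > h.py <<'E'
import numpy as np,cv2
from scipy.spatial.transform import Rotation as R
def pts(c):
    K=c["K"];v,u=np.mgrid[0:480,0:640];z=c["range_z"]
    p=np.stack([(u-K[0,2])/K[0,0]*z,(v-K[1,2])/K[1,1]*z,z],-1)
    return R.from_quat(c["rotation"]).apply(p.reshape(-1,3)).reshape(480,640,3)+c["origin"]
def ray(c,uv,h):
    K=c["K"];d=R.from_quat(c["rotation"]).apply([(uv[0]-K[0,2])/K[0,0],(uv[1]-K[1,2])/K[1,1],1]);o=c["origin"]
    return o+d*(h-o[2])/d[2]
def proj(c,p):
    K=c["K"];q=R.from_quat(c["rotation"]).inv().apply(np.asarray(p)-c["origin"]);return q[:2]/q[2]*K[0,0]+K[:2,2]
E
python3 - <<'E'
from h import *
t=dict(np.load("top0.npz"));s=dict(np.load("side0.npz"))
P=pts(t)
for n,(u,v) in dict(A=(243,257),B=(339,299),cov=(452,256)).items():
    q=P[v-34:v+35,u-34:u+35].reshape(-1,3)
    print(n,ray(t,(u,v),.05), 'z med centre',np.round(P[v-9:v+10:3,u-9:u+10:3,2]*1000).astype(int).tolist())
im=[cv2.resize(t["pixels"][v-35:v+35,u-35:u+35,::-1],(400,400),interpolation=cv2.INTER_CUBIC) for u,v in((243,257),(339,299))]
cv2.imwrite("pics/z1.png",np.hstack(im))
im=[cv2.resize(s["pixels"][v-40:v+40,u-40:u+40,::-1],(260,260),interpolation=cv2.INTER_CUBIC) for u,v in((243,208),(274,280),(400,328))]
im.append
cv2.imwrite("pics/z2.png",np.hstack(im))
E
```

```text
A [0.57430011 0.23442781 0.05      ] z med centre [[12, 9, 12, 16, 12, 11, 13], [12, 24, 28, 26, 21, 21, 14], [12, 25, 27, 28, 25, 20, 23], [25, 27, 20, 24, 21, 23, 24], [25, 19, 24, 19, 21, 20, 21], [12, 20, 21, 29, 19, 16, 23], [7, 15, 23, 22, 22, 22, 12]]
B [0.48722466 0.02243899 0.05      ] z med centre [[12, 32, 42, 39, 36, 18, 14], [34, 43, 45, 47, 44, 40, 11], [41, 41, 45, 45, 46, 44, 9], [39, 45, 46, 43, 45, 43, 38], [41, 48, 48, 48, 48, 1263, 12], [34, 45, 45, 45, 45, 38, 10], [13, 30, 39, 41, 32, 12, 8]]
cov [ 0.58588525 -0.22217248  0.05      ] z med centre [[16, 20, 19, 21, 23, 17, 14], [17, 17, 19, 57, 57, 55, 20], [21, 19, 52, 57, 56, 57, 57], [17, 30, 55, 57, 59, 50, 55], [20, 21, 47, 56, 58, 61, 20], [15, 18, 23, 36, 21, 18, 18], [18, 19, 22, 18, 21, 23, 22]]
```

View pics/z1.png

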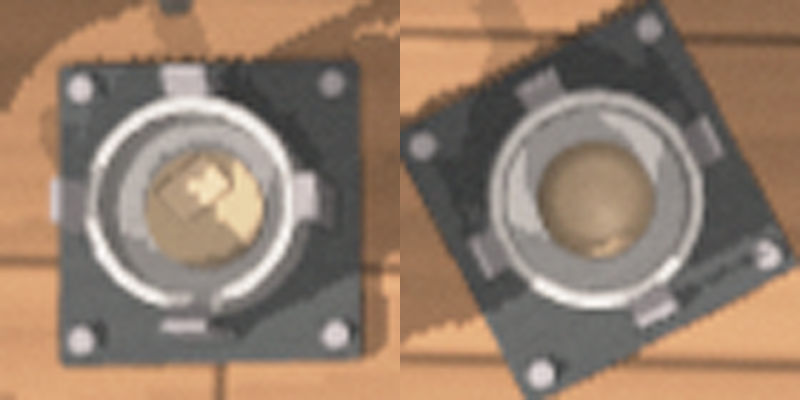

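View pics/z2.png

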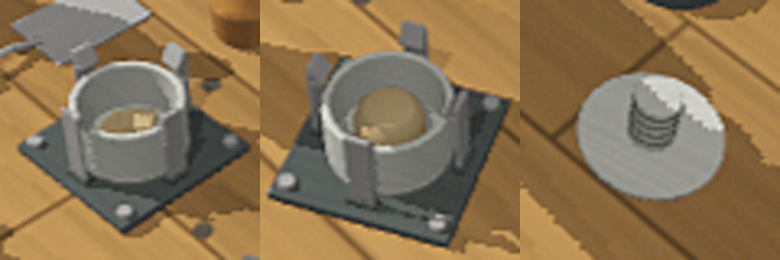

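Nest B at (339,299) holds the whole core: its domed top reads about 46 mm, while the stump in A reads about 22 mm. Now precise axes.

```bash
cat > m.py <<'E'
from h import *
def circ(P):
    A=np.c_[2*P[:,:2],np.ones(len(P))];x=np.linalg.lstsq(A,(P[:,:2]**2).sum(1),rcond=None)[0]
    return x[:2],np.sqrt(x[2]+x[0]**2+x[1]**2)
E
python3 - <<'E'
from m import *
for n in("top","side"):
    c=dict(np.load(n+"0.npz"));P=pts(c)
    # ring
    for nm,g,lo,hi,r0,r1 in(("nestB rim",(.487,.024),.046,.058,.030,.046),("cover disc",(.586,-.222),.010,.028,0.016,.05),("knob top",(.586,-.222),.05,.066,0,.03),("core",(.487,.024),.036,.052,0,.03)):
        d=np.hypot(P[...,0]-g[0],P[...,1]-g[1]);m=(P[...,2]>lo)&(P[...,2]<hi)&(d<r1)&(d>r0)
        q=P[m]; h={"nestB rim":.052,"cover disc":.020,"knob top":.059,"core":.045}[nm]
        vv,uu=np.nonzero(m);rr=np.array([ray(c,(u,v),h) for u,v in zip(uu,vv)])
        hull=cv2.convexHull(np.c_[uu,vv].astype(np.int32))[:,0]
        hr=np.array([ray(c,p,h) for p in hull])
        cc,r=circ(hr)
        print(n,nm,len(q),"mean",rr.mean(0)[:2].round(4),"z",np.median(q[:,2]).round(4),"hullcirc",cc.round(4),r.round(4),"minencl",[np.round(x,4) for x in cv2.minEnclosingCircle((hr[:,:2]*1000).astype(np.float32))])
    hsv=cv2.cvtColor(c["pixels"],cv2.COLOR_RGB2HSV)
    u,v=proj(c,(.487,.024,.008)).round().astype(int)
    dk=((hsv[...,2]<115)&(hsv[...,1]<110)&((P[...,2]<.016))).astype(np.uint8)
    g=np.zeros_like(dk);g[v-50:v+50,u-50:u+50]=1;dk*=g
    dk=cv2.morphologyEx(dk,cv2.MORPH_OPEN,np.ones((3,3)))
    k,l,st,ce=cv2.connectedComponentsWithStats(dk);i=1+np.argmax(st[1:,4])
    vv,uu=np.nonzero(l==i);rr=np.array([ray(c,p,.008)[:2] for p in zip(uu,vv)])
    print(n,"base",cv2.minAreaRect((rr*1000).astype(np.float32)))
E
```

```text
top nestB rim 248 mean [0.4878 0.0245] z 0.0514 hullcirc [0.4877 0.0244] 0.0406 minencl [array([487.3013,  24.274 ]), np.float64(41.4559)]
top cover disc 916 mean [ 0.5876 -0.2272] z 0.0194 hullcirc [ 0.5878 -0.2272] 0.0426 minencl [array([ 587.6781, -227.3517]), np.float64(43.0234)]
top knob top 141 mean [ 0.5874 -0.2262] z 0.0568 hullcirc [ 0.5875 -0.2261] 0.0142 minencl [array([ 587.5955, -225.5588]), np.float64(14.8034)]
top core 293 mean [0.4877 0.0247] z 0.0442 hullcirc [0.4878 0.0244] 0.021 minencl [array([487.8117,  24.1914]), np.float64(21.5587)]
top base ((490.4039611816406, 25.695518493652344), (122.66890716552734, 119.78172302246094), 28.083938598632812)
side nestB rim 301 mean [0.4905 0.0249] z 0.0506 hullcirc [0.4864 0.0253] 0.0452 minencl [array([486.2701,  25.1122]), np.float64(49.4261)]
side cover disc 1014 mean [ 0.5848 -0.2324] z 0.0193 hullcirc [ 0.589  -0.2282] 0.043 minencl [array([ 588.752 , -228.2211]), np.float64(43.609)]
side knob top 180 mean [ 0.5867 -0.2297] z 0.0569 hullcirc [ 0.5869 -0.2296] 0.0151 minencl [array([ 586.1085, -229.6432]), np.float64(16.4246)]
side core 277 mean [0.4864 0.0194] z 0.0442 hullcirc [0.486  0.0193] 0.0214 minencl [array([485.7283,  19.166 ]), np.float64(22.466)]
side base ((488.6363220214844, 21.39081573486328), (122.05513763427734, 120.14189147949219), 29.047285079956055)
```

Cover knob is at about (0.588, -0.2275) and nest B's axis at about (0.488, 0.0245), with clips at about 28° mod 90. The current jaw direction of about 71° lies midway between clips, so I'll keep that orientation.

```bash
python3 -c "
from workcell import manip;print(manip.tcp_to_tips)"; python3 -m pendant '[[[5,-3.5,0],[0,0,0],0],[[5,-3.5,0],[0,0,0],0],[[5,-3.5,0],[0,0,0],0],[[5,-3.5,0],[0,0,0],0],[[5,-3.5,0],[0,0,0],0],[[5,-3.5,0],[0,0,0],0],[[0.8,-6,0],[0,0,0],0],[[0.8,-6,0],[0,0,0],0],[[0.8,-6,0],[0,0,0],0],[[0.8,-6,0],[0,0,0],0],[[0.8,-6,0],[0,0,0],0],[[0.8,-6,0],[0,0,0],0]]' 100
```

```text
0.017
clock: 1.6
position: [0.5525, 0.0054, 0.2415]
ee_rot: [0.81, 0.586, -0.005, 0.0]
ft_force: [1.7, 0.6, -0.9]
grip_width: 1.002
```

```bash
python3 -m pendant '[[[0.9,-5.8,-1],[0,0,0],0],[[0.9,-5.8,-1],[0,0,0],0],[[0.9,-5.8,-1],[0,0,0],0],[[0.9,-5.8,-1],[0,0,0],0],[[0,0,-3],[0,0,0],0],[[0,0,-2],[0,0,0],0],[[0,0,0],[0,0,0],0]]' 100; python3 - <<'E'
from workcell import manip
from scipy.spatial.transform import Rotation as R
o=manip.get_obs();print(o["position"],R.from_quat(o["ee_rot"]).as_matrix().round(4).tolist())
E
```

```text
clock: 2.48
position: [0.5859, -0.2408, 0.1473]
ee_rot: [0.813, 0.583, -0.006, -0.0]
ft_force: [-0.1, -0.3, 0.2]
grip_width: 1.003
[ 0.58592279 -0.24081265  0.14727467] [[0.3211, 0.947, -0.0105], [0.947, -0.3212, -0.0074], [-0.0103, -0.0075, -0.9999]]
```

```bash
python3 -m pendant '[[[0.2,1.3,0],[0.4,-0.6,0],0],[[0,0,0],[0,0,0],0],[[0,0,0],[0,0,0],0]]' 100; python3 - <<'E'
from workcell import manip
from h import *
o=manip.get_obs();print(o["position"],R.from_quat(o["ee_rot"]).as_matrix()[:,2].round(4),o["ft_force"])
for n in("top","side"):
    c=manip.camera(n);cv2.imwrite(f"pics/{n}1.png",c["pixels"][:,:,::-1]);np.savez(n+"1.npz",**c)
    u,v=proj(c,(.588,-.2275,.06)).astype(int);
    cv2.imwrite(f"pics/{n}1z.png",cv2.resize(c["pixels"][max(v-60,0):v+60,u-70:u+70,::-1],None,fx=4,fy=4))
E
```

```text
clock: 2.85
position: [0.5893, -0.2258, 0.1496]
ee_rot: [0.812, 0.583, 0.002, 0.001]
ft_force: [-0.0, -0.7, 0.1]
grip_width: 1.003
[ 0.58928472 -0.2258451   0.14961424] [ 3.6e-03  2.0e-04 -1.0e+00] [-0.03641871 -0.68846008  0.06145288]
```

View pics/side1z.png

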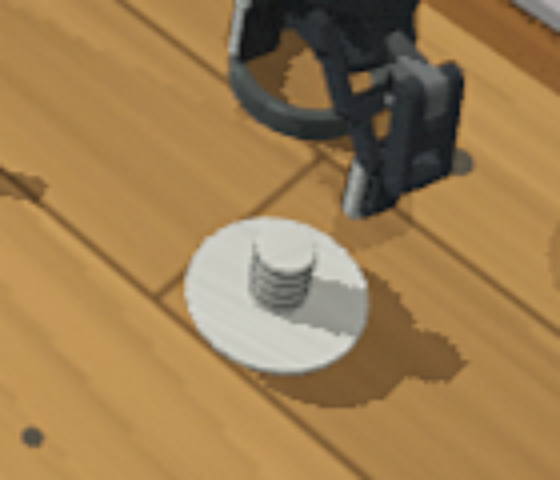

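```bash
python3 -m pendant '[[[-0.1,-0.15,-4],[0,0.2,0],0],[[0,0,-3.5],[0,0,0],0],[[0,0,-2.5],[0,0,0],0],[[0,0,0],[0,0,0],0],[[0,0,0],[0,0,0],0]]' 100; python3 - <<'E'
from workcell import manip
from h import *
o=manip.get_obs();print(o["position"],R.from_quat(o["ee_rot"]).as_matrix()[:,2].round(4),o["ft_force"])
for n in("side",):
    c=manip.camera(n)
    u,v=proj(c,(.588,-.2275,.06)).astype(int);
    cv2.imwrite(f"pics/{n}2z.png",cv2.resize(c["pixels"][max(v-60,0):v+60,u-70:u+70,::-1],None,fx=4,fy=4))
E
```

```text
clock: 3.58
position: [0.5898, -0.2283, 0.0499]
ee_rot: [0.812, 0.583, 0.001, 0.002]
ft_force: [1.5, -0.6, 0.9]
grip_width: 1.002
[ 0.58976403 -0.22834591  0.04988882] [ 0.0044 -0.0012 -1.    ] [ 1.4869679  -0.63311591  0.87438708]
```

View pics/side2z.png

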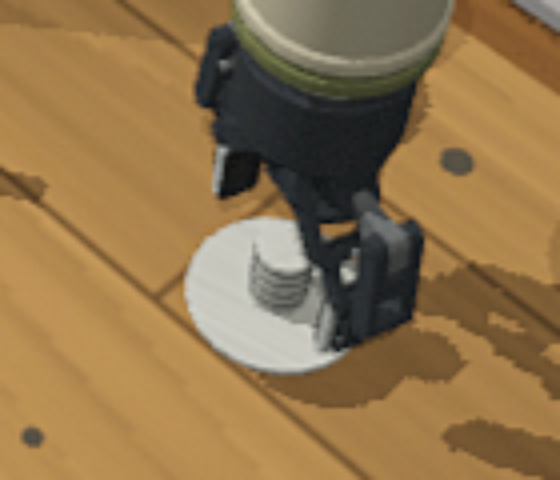

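```bash
python3 -m pendant '[[[-0.2,0.05,-0.5],[0,0.2,0],0],[[0,0,0],[0,0,0],120],[[0,0,0],[0,0,0],255],[[0,0,0],[0,0,0],255],[[0,0,0],[0,0,0],255],[[0,0,0],[0,0,0],255]]' 80; python3 - <<'E'
from workcell import manip
from h import *
o=manip.get_obs();print(o["position"],R.from_quat(o["ee_rot"]).as_matrix()[:,2].round(4),o["ft_force"],o["grip_width"]*85)
for n in("side",):
    c=manip.camera(n)
    u,v=proj(c,(.588,-.2275,.06)).astype(int);
    cv2.imwrite(f"pics/{n}3z.png",cv2.resize(c["pixels"][max(v-60,0):v+60,u-70:u+70,::-1],None,fx=4,fy=4))
E
```

```text
clock: 4.38
position: [0.5893, -0.2281, 0.0475]
ee_rot: [0.812, 0.583, 0.002, 0.002]
ft_force: [-0.3, 0.3, -0.0]
grip_width: 0.301
[ 0.58928607 -0.22811356  0.04751676] [ 0.0052 -0.0018 -1.    ] [-0.28779822  0.2898834  -0.00302676] 25.593988216931947
```

View pics/side3z.png

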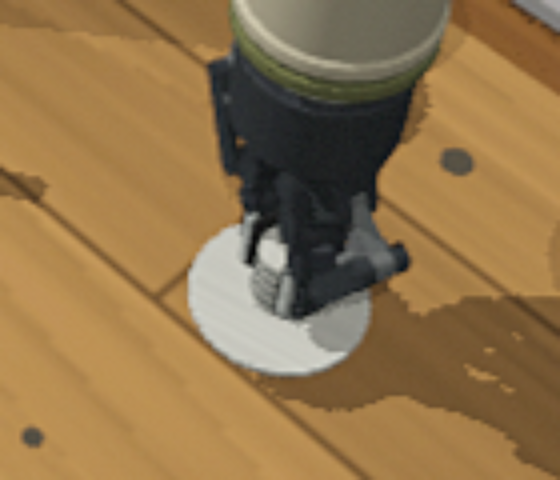

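```bash
python3 -m pendant '[[[0,0,2],[0,0,0],255],[[0,0,3],[0,0,0],255],[[0,0,4],[0,0,0],255],[[0,0,3],[0,0,0],255],[[0,0,0],[0,0,0],255],[[0,0,0],[0,0,0],255]]' 80; python3 - <<'E'
from workcell import manip
from h import *
o=manip.get_obs();print(o["position"],R.from_quat(o["ee_rot"]).as_matrix()[:,2].round(4),o["ft_force"],o["grip_width"]*85)
for n in("side",):
    c=manip.camera(n)
    u,v=proj(c,(.588,-.2275,.16)).astype(int);
    cv2.imwrite(f"pics/{n}4z.png",cv2.resize(c["pixels"][max(v-60,0):v+60,u-70:u+70,::-1],None,fx=4,fy=4))
E
```

```text
clock: 5.18
position: [0.5877, -0.2283, 0.1749]
ee_rot: [0.813, 0.583, 0.001, 0.002]
ft_force: [0.2, 0.6, -1.6]
grip_width: 0.301
[ 0.58766816 -0.22833453  0.17485494] [ 0.0045 -0.002  -1.    ] [ 0.23481691  0.62731939 -1.61721184] 25.582406682595504
```

View pics/side4z.png

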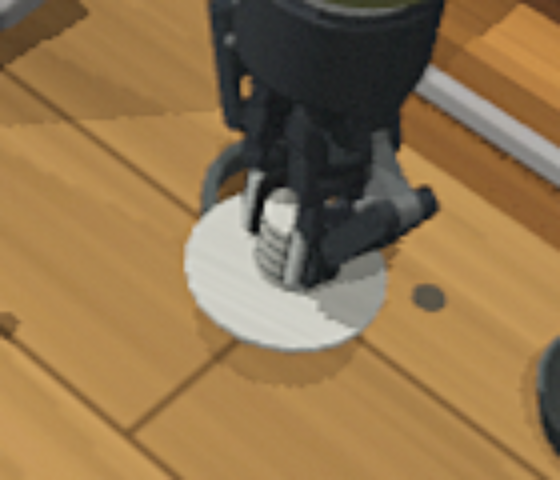

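Lift held: the disc is level, the weight reads −1.6 N, and the shadow has dropped away beneath it. Carrying it to nest B.

```bash
python3 -m pendant '[[[-1.5,3.8,0],[0,0,0],255],[[-1.9,4.8,0],[0,0,0],255],[[-1.9,4.8,0],[0,0,0],255],[[-1.9,4.8,0],[0,0,0],255],[[-1.3,3.5,0],[0,0,0],255],[[0,0,0],[0.1,0.3,0],255],[[0,0,0],[0,0,0],255]]' 80; cat > look.py <<'E'
import sys
from workcell import manip
from m import *
tag=sys.argv[1];zk=float(sys.argv[2])  # TCP minus knob centre
o=manip.get_obs();p=o["position"];print(p.round(4),R.from_quat(o["ee_rot"]).as_matrix()[:,2].round(4),o["ft_force"].round(1),o["grip_width"]*85,o["clock"])
hd=p[2]-zk-.020
for n in("side","top"):
    c=manip.camera(n);np.savez(f"{n}{tag}.npz",**c);P=pts(c)
    u,v=proj(c,(p[0],p[1],hd)).astype(int)
    cv2.imwrite(f"pics/{n}{tag}z.png",cv2.resize(c["pixels"][max(v-60,0):v+60,u-70:u+70,::-1],None,fx=4,fy=4))
    d=np.hypot(P[...,0]-p[0],P[...,1]-p[1]);hsv=cv2.cvtColor(c["pixels"],cv2.COLOR_RGB2HSV)
    m=(abs(P[...,2]-hd)<.006)&(d<.055)&(hsv[...,1]<40)&(hsv[...,2]>110)
    vv,uu=np.nonzero(m);h=cv2.convexHull(np.c_[uu,vv].astype(np.int32))[:,0]
    hr=np.array([ray(c,q,hd) for q in h]);cc,r=circ(hr)
    q=P[m];A=np.c_[q[:,:2]-p[:2],np.ones(len(q))];pl=np.linalg.lstsq(A,q[:,2],rcond=None)[0]
    print(n,len(vv),"disc centre",cc.round(4),r.round(4),"minencl",cv2.minEnclosingCircle((hr[:,:2]*1000).astype(np.float32)),"slope",pl.round(4),"exp",hd)
E
python3 look.py 5 .0075
```

```text
clock: 6.1
position: [0.495, -0.0063, 0.1679]
ee_rot: [0.813, 0.583, -0.006, -0.002]
ft_force: [-0.2, -0.9, -1.5]
grip_width: 0.303
[ 0.495  -0.0063  0.1679] [-0.0124 -0.0032 -0.9999] [-0.2 -0.9 -1.5] 25.78838374894231 6.1
side 876 disc centre [ 0.4941 -0.0095] 0.0424 minencl ((493.9190673828125, -9.074913024902344), 43.03881072998047) slope [-0.0154  0.0006  0.1398] exp 0.14038683928299162Traceback (most recent call last):
  File "look.py", line 13, in <module>
    vv,uu=np.nonzero(m);h=cv2.convexHull(np.c_[uu,vv].astype(np.int32))[:,0]
                          ~~~~~~~~~~~~~~~~~~~~~~~~~~~~~~~~~~~~~~~~~~~~~^^^^^
TypeError: 'NoneType' object is not subscriptable
```

```bash
sed -i 's/^    vv,uu=np.nonzero(m);h=/    if m.sum()<50: print(n,"few",m.sum());continue\n&/' look.py
python3 -m pendant '[[[-0.6,2.9,-1],[0.1,-0.5,0],255],[[0,0,0],[0,-0.2,0],255],[[0,0,0],[0,0,0],255],[[0,0,0],[0,0,0],255]]' 80; python3 look.py 6 .0075
python3 - <<'E'
from m import *
s=dict(np.load("side0.npz"));P=pts(s)
# rim: project candidate circle check; segment bright rim top in side view crop
u,v=proj(s,(.488,.0245,.052)).astype(int);print(u,v)
cv2.imwrite("pics/rim.png",cv2.resize(s["pixels"][v-40:v+40,u-50:u+50,::-1],None,fx=8,fy=7,interpolation=cv2.INTER_CUBIC))
E
```

```text
clock: 6.7
position: [0.4902, 0.0185, 0.1574]
ee_rot: [0.815, 0.579, -0.001, 0.001]
ft_force: [0.7, -0.4, -1.4]
grip_width: 0.304
[0.4902 0.0185 0.1574] [ 2.0e-04 -3.1e-03 -1.0e+00] [ 0.7 -0.4 -1.4] 25.881493336957853 6.7
side 845 disc centre [0.4899 0.0153] 0.0425 minencl ((489.84326171875, 15.384505271911621), 43.22669219970703) slope [-0.0021  0.0026  0.1293] exp 0.12992708007096537
top few 0
271 270
```

View pics/rim.png

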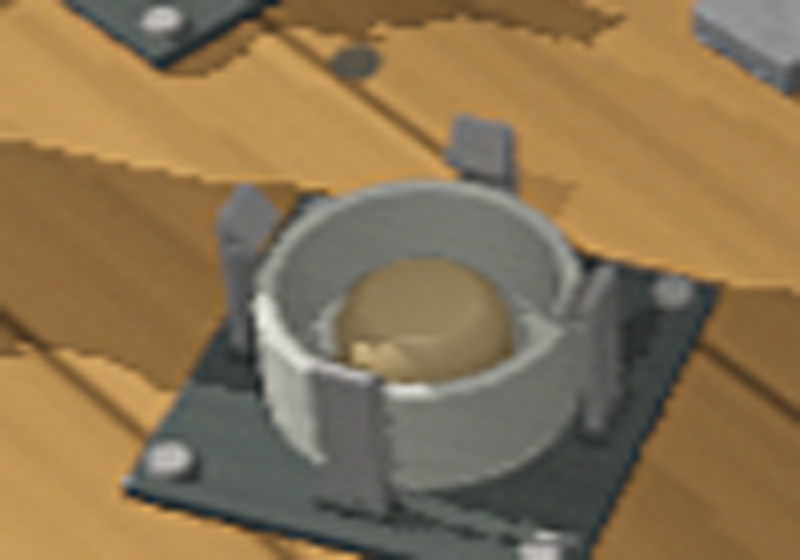

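View pics/side6z.png

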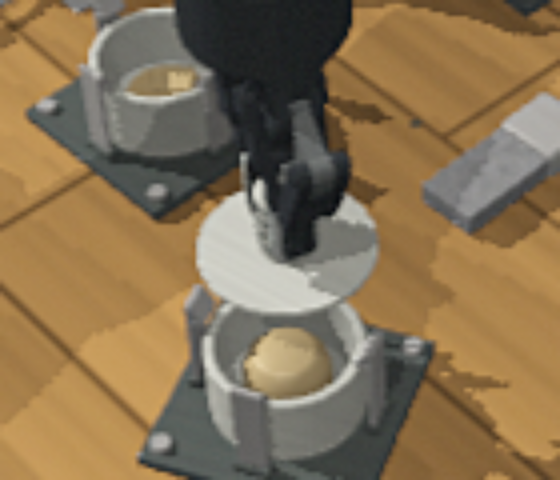

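View pics/top6z.png

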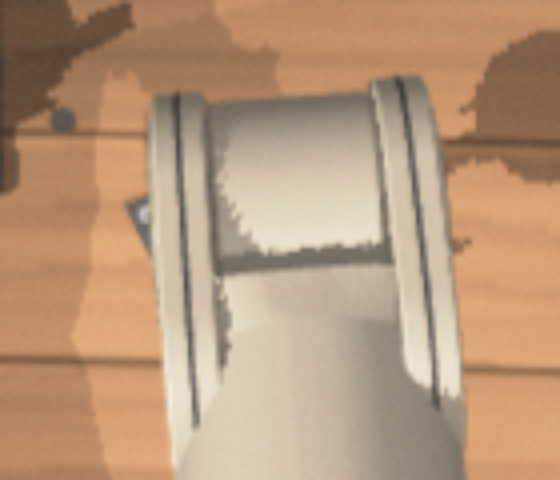

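```bash
python3 - <<'E'
from m import *
from scipy.optimize import least_squares
s=dict(np.load("side0.npz"));t=dict(np.load("top0.npz"))
a=np.linspace(0,2*np.pi,200)
def ext(x,r): 
    q=np.array([proj(s,(x[0]+r*np.cos(k),x[1]+r*np.sin(k),.052)) for k in a]);return np.r_[q[:,0].min(),q[:,0].max(),q[:,1].min(),q[:,1].max()]
u,v=271,270
f=lambda x,y:(u-50+(x+.5)/8-.5, v-40+(y+.5)/7-.5)
L=f(258,0)[0];Rr=f(582,0)[0];T=f(0,182)[1];B=f(0,398)[1]
r=least_squares(lambda x:ext(x,.041)-[L,Rr,T,B],[.488,.0245]);print(r.x,r.fun)
# independent: edges of core silhouette / hull in plane for rim using colour+depth
hsv=cv2.cvtColor(s["pixels"],cv2.COLOR_RGB2HSV)
# base plate bolts (z~10mm) by stereo: top & side
for n,c in(("top",t),("side",s)):
    hs=cv2.cvtColor(c["pixels"],cv2.COLOR_RGB2HSV);u0,v0=proj(c,(.488,.0245,.01)).astype(int)
    th=np.radians(28)
    P=[]
    for i in range(4):
        k=th+np.pi/4+i*np.pi/2; w=proj(c,(.488+.0707*np.cos(k),.0245+.0707*np.sin(k),.012)).astype(int)
        g=cv2.cvtColor(c["pixels"],cv2.COLOR_RGB2GRAY)[w[1]-9:w[1]+10,w[0]-9:w[0]+10]
        m=((g>130)&(hs[w[1]-9:w[1]+10,w[0]-9:w[0]+10,1]<50)).astype(np.uint8)
        k,l,st,ce=cv2.connectedComponentsWithStats(m)
        if k>1:
            j=1+np.argmax(st[1:,4]);P.append(ray(c,ce[j]+w-9,.011)[:2]);print(n,i,st[j,4],P[-1].round(4))
    print(n,np.mean(P,0))
E
```

```text
[0.49033529 0.02264061] [-0.30290662  0.30449192 -0.4192792   0.35490166]
top 0 10 [0.5087 0.0937]
top 1 22 [0.4208 0.045 ]
top 2 20 [ 0.4688 -0.0425]
top 3 7 [0.5571 0.0053]
top [0.48885819 0.02536302]
side 0 31 [0.5045 0.089 ]
side 1 18 [0.4227 0.0446]
side 2 12 [ 0.4692 -0.0447]
side [0.46548679 0.02964162]
```

```bash
python3 -m pendant '[[[0,0.7,-2],[0.1,0.2,0],255],[[0,0,-2],[0,0,0],255],[[0,0,0],[0,0,0],255],[[0,0,0],[0,0,0],255]]' 100; python3 look.py 7 .0075
```

```text
clock: 7.3
position: [0.4915, 0.0246, 0.1181]
ee_rot: [0.816, 0.579, -0.001, 0.0]
ft_force: [1.0, 0.4, -1.7]
grip_width: 0.295
[0.4915 0.0246 0.1181] [-9.e-04 -1.e-03 -1.e+00] [ 1.   0.4 -1.7] 25.101127286931355 7.3
side 809 disc centre [0.4908 0.0216] 0.0427 minencl ((490.3348083496094, 21.882848739624023), 43.40053176879883) slope [-0.0036  0.0035  0.0899] exp 0.09059830167247436
top few 0
```

View pics/side7z.png

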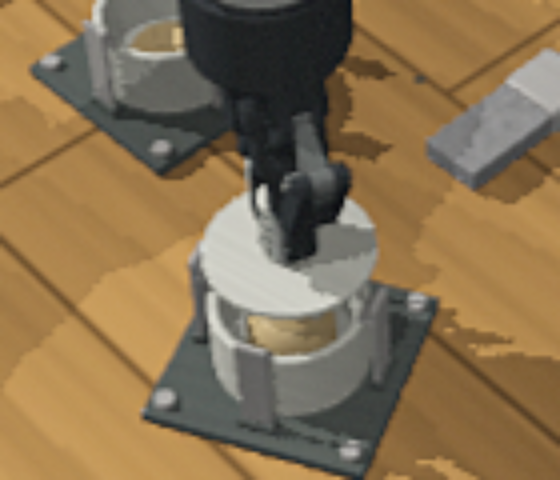

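```bash
python3 -m pendant '[[[-0.1,0.1,-1],[0,0,0],255],[[0,0,-0.5],[0,0,0],255],[[0,0,0],[0,0,0],255],[[0,0,0],[0,0,0],255]]' 100; python3 look.py 8 .0075
```

```text
clock: 7.9
position: [0.4907, 0.0258, 0.1028]
ee_rot: [0.816, 0.579, 0.0, 0.0]
ft_force: [0.4, -0.3, -1.3]
grip_width: 0.298
[0.4907 0.0258 0.1028] [ 4.e-04 -4.e-04 -1.e+00] [ 0.4 -0.3 -1.3] 25.326554687532546 7.9
side 818 disc centre [0.4871 0.0198] 0.0465 minencl ((486.7158203125, 19.389368057250977), 48.94741439819336) slope [0.0024 0.0044 0.0746] exp 0.07533755600516832
top few 0
```

```bash
python3 -m pendant '[[[0,0,-0.4],[0,0,0],255],[[0,0,-0.3],[0,0,0],255],[[0,0,0],[0,0,0],255]]' 100; python3 look.py 9 .0075
```

```text
clock: 8.38
position: [0.4906, 0.0259, 0.0956]
ee_rot: [0.816, 0.579, 0.0, 0.0]
ft_force: [-0.7, 0.8, -1.1]
grip_width: 0.298
[0.4906 0.0259 0.0956] [ 3.e-04 -2.e-04 -1.e+00] [-0.7  0.8 -1.1] 25.28784249211298 8.375
side 837 disc centre [0.4886 0.0234] 0.0462 minencl ((488.05841064453125, 22.890010833740234), 50.398834228515625) slope [-0.0026  0.0053  0.0675] exp 0.06810026710179791
top few 0
```

View pics/side9z.png

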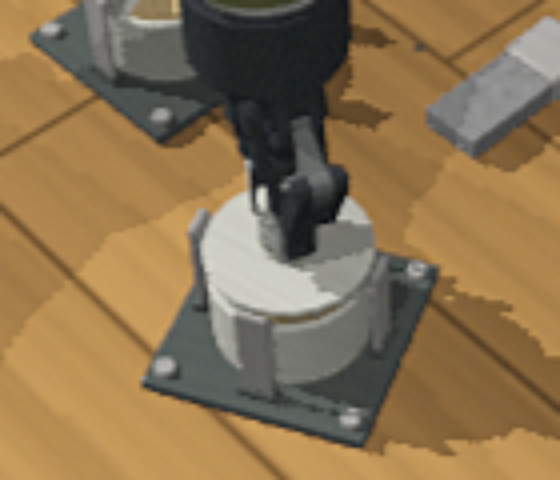

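The legs have entered the cup with no notable side force. The disc is at the clip noses, so I'll press in small steps.

```bash
python3 -m pendant '[[[0,0,-0.3],[0,0,0],255],[[0,0,-0.2],[0,0,0],255]]' 110; python3 -m pendant '[[[0,0,-0.4],[0,0,0],255],[[0,0,0],[0,0,0],255]]'
```

```text
clock: 8.72
position: [0.4916, 0.0261, 0.0918]
ee_rot: [0.816, 0.579, 0.001, 0.001]
ft_force: [-5.6, -0.6, 13.0]
grip_width: 0.297
clock: 8.98
position: [0.4912, 0.0259, 0.0876]
ee_rot: [0.816, 0.579, 0.001, 0.0]
ft_force: [-1.2, 0.6, -6.5]
grip_width: 0.294
```

```bash
python3 -m pendant '[[[0,0,-0.3],[0,0,0],255],[[0,0,-0.2],[0,0,0],255],[[0,0,0],[0,0,0],255]]'; python3 -m pendant '[[[0,0,-0.2],[0,0,0],255],[[0,0,-0.1],[0,0,0],255]]'
```

```text
clock: 9.35
position: [0.4916, 0.0258, 0.0838]
ee_rot: [0.816, 0.579, 0.001, 0.0]
ft_force: [-0.9, -1.2, -1.1]
grip_width: 0.293
clock: 9.6
position: [0.4916, 0.0259, 0.0836]
ee_rot: [0.816, 0.579, 0.001, -0.0]
ft_force: [-8.7, -0.6, 13.9]
grip_width: 0.294
```

```bash
python3 -m pendant '[[[-0.05,0,-0.1],[0,0,0],255],[[-0.05,0,-0.15],[0,0,0],255],[[-0.05,0,-0.15],[0,0,0],255]]'; python3 - <<'E'
from workcell import manip
for i in range(8):
    manip.camera("side");o=manip.get_obs();print(o["clock"],o["position"].round(4),o["ft_force"].round(1))
E
```

```text
clock: 9.98
position: [0.4916, 0.0259, 0.0836]
ee_rot: [0.816, 0.579, 0.002, -0.0]
ft_force: [-9.9, -0.2, 22.3]
grip_width: 0.298
10.025 [0.4916 0.0259 0.0836] [-9.2 -1.  22.7]
10.075 [0.4916 0.0258 0.0836] [-9.7 -0.9 22. ]
10.125 [0.4916 0.0259 0.0836] [-10.6   1.   21.8]
10.175 [0.4916 0.0259 0.0836] [-8.9 -0.6 21.6]
10.225 [0.4916 0.0259 0.0836] [-9.8 -0.5 21.6]
10.275 [0.4916 0.0259 0.0836] [-10.   -1.2  20.6]
10.325 [0.4916 0.0259 0.0836] [-9.6 -0.6 22.9]
10.375 [0.4916 0.0259 0.0836] [-10.5  -0.4  21.7]
```

```bash
python3 -m pendant '[[[-0.15,0,-0.05],[0,0,0],255],[[-0.15,0,-0.07],[0,0,0],255],[[-0.15,0,-0.07],[0,0,0],255]]'; python3 - <<'E'
from workcell import manip
for i in range(4):
    manip.camera("side");o=manip.get_obs();print(o["clock"],o["position"].round(4),o["ft_force"].round(1))
E
python3 look.py 10 .0075
```

```text
clock: 10.75
position: [0.4909, 0.0259, 0.0839]
ee_rot: [0.816, 0.579, 0.006, 0.002]
ft_force: [3.5, -1.0, 6.3]
grip_width: 0.296
10.8 [0.4908 0.0259 0.0839] [ 3.6 -1.2  6.8]
10.85 [0.4909 0.0259 0.0839] [ 3.7 -0.7  6.1]
10.9 [0.4908 0.0259 0.0839] [ 3.5 -0.5  4.9]
10.95 [0.4909 0.0259 0.0839] [ 2.7 -0.7  5.4]
[0.4909 0.0259 0.0839] [ 0.0123  0.0038 -0.9999] [ 2.7 -0.7  5.4] 24.99984570130327 10.95
side 746 disc centre [0.4892 0.0237] 0.0441 minencl ((487.05780029296875, 23.658283233642578), 46.41126251220703) slope [0.0074 0.0098 0.0559] exp 0.05641554502697836
top few 0
```

View pics/side10z.png

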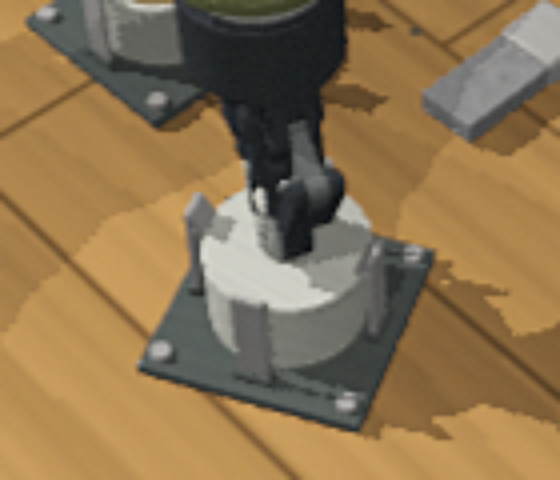

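The picture shows the disc flat on the rim with the clip noses over its edge. The tool has tilted slightly, so I'll square it up and set the final push.

```bash
python3 -m pendant '[[[0,0,-0.05],[-0.1,0.4,0],255],[[-0.03,0,-0.07],[0,0.2,0],255],[[-0.06,0,-0.09],[0,0.1,0],255]]'; python3 - <<'E'
from workcell import manip
from h import *
for i in range(4):
    manip.camera("side");o=manip.get_obs();print(o["clock"],o["position"].round(4),o["ft_force"].round(1),R.from_quat(o["ee_rot"]).as_matrix()[:,2].round(4))
E
```

```text
clock: 11.42
position: [0.4912, 0.026, 0.0836]
ee_rot: [0.815, 0.579, 0.002, -0.0]
ft_force: [-3.9, -1.2, 16.5]
grip_width: 0.295
11.475 [0.4912 0.026  0.0836] [-3.3  0.2 14.7] [ 0.002   0.0025 -1.    ]
11.525 [0.4912 0.0261 0.0836] [-2.5 -0.7 15.2] [ 0.0021  0.0026 -1.    ]
11.575 [0.4912 0.026  0.0836] [-3.6 -0.3 14.8] [ 0.0021  0.0026 -1.    ]
11.625 [0.4912 0.026  0.0836] [-3.2 -0.5 14.6] [ 0.0022  0.0026 -1.    ]
```

```bash
python3 -m pendant '[[[-0.06,0,-0.06],[0,0,0],255]]'; python3 - <<'E'
from workcell import manip
from h import *
for i in range(12):
    manip.camera("side");o=manip.get_obs()
    if i%3==0:print(o["clock"],o["position"].round(4),o["ft_force"].round(1),R.from_quat(o["ee_rot"]).as_matrix()[:,2].round(4))
E
```

```text
clock: 11.75
position: [0.4912, 0.026, 0.0837]
ee_rot: [0.815, 0.579, 0.002, -0.0]
ft_force: [-0.9, -0.9, 8.0]
grip_width: 0.296
11.8 [0.4912 0.026  0.0837] [-1.  -0.8 10.9] [ 0.0035  0.0027 -1.    ]
11.95 [0.4912 0.026  0.0836] [-1.7 -1.  10.5] [ 0.0034  0.0027 -1.    ]
12.1 [0.4911 0.026  0.0836] [-1.8  0.7 10.7] [ 0.0033  0.0027 -1.    ]
12.25 [0.4912 0.026  0.0836] [-1.6 -0.5  9.7] [ 0.0033  0.0027 -1.    ]
```

```bash
python3 -c "
from workcell import manip;print(manip.hand_in());o=manip.get_obs();print(o['clock'],o['position'],o['ft_force'])"
```

```text
the job is handed in; nothing more can be done
None
the job is handed in; nothing more can be done
```

I picked up the cover by its knob and pressed it down over the whole core, in the nest at about (0.49, 0.025), until the clips snapped. I then handed in at about 12.3 s with the fingers still pushing on the knob. The hand-in gives no verdict.

**Last checks:**
- **Push:** a steady 10 to 11 N vertically on the tool, with under 2 N sideways.
- **Seating:** the TCP settled at z = 0.0836, against about 0.0835 worked out for fully home. The force rose to at least 13 N (the value read), then dropped as the clips let go. The side picture shows the disc flat on the rim with the clip noses over its edge.
- **Upright:** the tool was within about 0.005 rad of vertical.

**What disagreed or could not be checked:**
- **Nest position:** the top and side cameras differed by about 2 to 3 mm on the nest's axis. I aligned the cover to the nest using the side view, and it went in without jamming.
- **Top view at the end:** the arm blocked it, so centring was judged only from the side view and the forces. The last side-view disc fit gave too large a radius (44 mm instead of 43) because the clips got into it.
- **First press:** it ran at about 22 N with 10 N sideways, and an intermediate correction tilted the tool by about 0.013 rad. I corrected both before handing in.

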